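# Stack the steel cups on the warmer and set its push-turn regulator

## Robot

A 7-joint arm with a two-finger parallel gripper is mounted at the origin on the work surface. World frame = base frame: x ahead of the robot, y to its left, z up, the work surface at z = 0. Lengths are in mm, angles in rad, forces in N, time in s.
With the tool pointing down it reaches from about 400 to 875 mm from the base axis. Payload 4.4 kg.
Tool frame: the origin (TCP) lies at the very end of the fingers, on their centre line; the grasp point (between the pads) lies 19 mm behind it (ctrl.grip_point_offset is the distance from the TCP to the grasp point, in mm); z points along the fingers, y is the line along which they close (so a half turn about z gives the same grasp; the last joint's range is limited). The gripper opens to 85 mm and grips with 20 to 120 N. Pads are 22 mm wide; open, the fingers measure 114 mm over their backs; the gripper's body (76 mm by 85 mm) begins 54 mm behind the grasp point. The pads swing forward as they close: fully open they stand 13 mm farther back than shut.
Start: joints at [-1.21, 0.628, 0.038, 1.517, -0.027, 0.996, -0.02], TCP at [269.053, 591.716, 231.313] pointing down, gripper open.
Joint ranges: [-3.06, 3.06], [-0.37, 2.12], [-1.25, 1.32], [0.18, 2.47], [-1.1, 4.24], [0.23, 1.98], [-2.94, 2.94]. Speed limits (rad/s): [2.57, 2.57, 3.14, 3.14, 3.14, 3.14, 3.14].

## Interface

Orientations are given as [roll, pitch, yaw] about the fixed x, y, z axes, in that order (R = Rz(yaw) Ry(pitch) Rx(roll)).
In Python, from cell import ctrl gives the robot as it stands.
- The arm moves only by the tool jog_arm, never from a script. Its argument "increments" is one flat list of numbers, 7 for each row, row after row: the finger opening in cm, from 0 to 8.54, then the shift along the tool's x, y, z in cm, then the turn, a rotation vector about the tool's x, y, z in degrees. In form: [fingers, x, y, z, rx, ry, rz, fingers, x, y, z, rx, ry, rz, ...]. A call has 1 to 20 rows; each row is the pose to reach, as a shift and turn from the pose commanded when the call began, along the tool's axes at that moment; what a row does not reach only later rows make up. A row lasts 1/10 s, in which the tool goes at most 50 mm and 8.59 degrees, less where a joint would pass 70% of its speed; a pose out of reach is approached as far as the arm can. A call with a gripper value outside its range is refused whole. The fingers move at their own pace and stop on an object; the grip force is fixed at half the most. Time passes only in rows, so rows that repeat a pose let the fingers close. It gives the time, the measured TCP pose, the force, the opening and the grip force at its end, in the units of the state.
- ctrl.read_state(): the state, without advancing time (a new reading comes with each control period).
- ctrl.get_image(name): name is "side" or "top"; returns the picture (420x560x3 uint8, red, green, blue); there is no depth.
- ctrl.camera_params(name): a dict with "fx", "fy", "cx", "cy" (pixels), "extrinsics" (4x4, takes a point from world to camera coordinates). Camera axes: x right, y down, z forward; pixel columns grow to the right and rows downward; lengths in mm; the calibration is good to about 2 mm. A picture is of the moment at which its call begins. camera_params takes no time and is no camera call.
- ctrl.finish_job(): hands the job in; it is judged then, once.
The state is a dict: "clock": time; "qpos": joint angles; "qd": joint speeds; "tau": joint torques, N m; "eef_pos": TCP position; "tool_rot": TCP orientation; "force": force on the tool from outside, world axes, zero at the start; "torque": the same for the moment, N m; "width": finger opening in mm; "gripper_force": force on a finger pad.
Only numpy, scipy, OpenCV 4.12 (cv2) and the standard library are available. Lean on these libraries where they do the work, as an engineer would, in place of code of your own. Each camera call takes 0.05 s, during which the arm holds its last target. There are 200 camera calls.

## Task

Nest the two loose steel cups from the table into the steel cup standing on the warmer's plate, so that all three make one upright stack on the plate, each seated fully home in the one below. Then push the warmer's regulator knob down and, keeping it down, turn it clockwise to its stop, and let it spring back up. Leave the other things on the table where they are and do not tip a cup over.

Things in the scene. Friction and masses are not known exactly. Their poses are not given: they have to be found in the camera images.
- cup_a: The cup standing on the warmer's plate, bottom of the stack. A steel cup, mouth up, 72 mm high, 110 g: tapered foot (33 mm across at the bottom, 49 at 43 mm up), shoulder at 43 to 46 mm, straight band 57 to 58 mm across up to the rim; wall 2.5 mm. Origin: centre of the underside, z up. Nested home, an upper cup's shoulder rests on the lower cup's rim: it sits 27 mm higher, only its band outside.
- cup_b: A cup to be stacked, on the table left or right of the warmer. A steel cup, mouth up, 72 mm high, 110 g: tapered foot (33 mm across at the bottom, 49 at 43 mm up), shoulder at 43 to 46 mm, straight band 57 to 58 mm across up to the rim; wall 2.5 mm. Origin: centre of the underside, z up. cup_b and cup_c may go in either order.
- cup_c: The other cup to be stacked, on the table left or right of the warmer; the same as cup_b. A steel cup, mouth up, 72 mm high, 110 g: tapered foot (33 mm across at the bottom, 49 at 43 mm up), shoulder at 43 to 46 mm, straight band 57 to 58 mm across up to the rim; wall 2.5 mm. Origin: centre of the underside, z up. 
- warmer: Low fixed aluminium cup warmer, 180 (its x) by 300 (its y) by 55 mm high, flat top. Origin: centre of its underside, on the table; x points away from the robot at yaw 0, z up. The plate is centred 70 mm to its +y, the regulator 100 mm to its -y.
- plate (a point): Centre of the top face of the warmer's round dark plate (130 mm across, 6 mm above the warmer's top, 61 mm above the table). z up.
- knob_grip (a point): On the axis of the black regulator knob, 10 mm below its top, 34 mm above the warmer's top while up. Its grip is an upright bar 46 mm long (frame x), 14 mm thick (frame y), from 16 to 44 mm above the warmer's top, standing on a 48 mm round skirt. z up; the frame turns and sinks with the knob. White pointer at the -x end.
- regulator_push (a joint): How far the knob is pushed down, m: 0 up, 0.008 fully down. Sprung: about 4 N to start, 10 N fully down; springs up when released.
- regulator_turn (a joint): Turn of the knob, rad, growing clockwise as seen from above; 0 off, 1.3 at the stop (on). Lugs block it between about 0.25 and 1.05 unless the knob is pushed down by at least 6 mm. Stays where it is left (friction 0.03 N m).
- shaker: Bystander: squat glass pepper shaker with a chrome top, 62 mm across, 84 mm high. Origin: centre of the underside.
- canister: Bystander: yellow plastic refill canister with a white cap, 74 mm across, 100 mm high. Origin: centre of the underside.
- burr: Bystander: pale grey ceramic cone burr, 48 mm across, 40 mm high, on the table between the robot and the warmer. Origin: centre of the underside.
- spoon: Bystander: steel spoon, 160 mm long, lying on the table between the robot and the warmer. Origin near its middle, on the table.
Things that resemble listed ones, but are neither listed nor needed, are in the scene too. What is shaped like the cup_c but purple is not meant.

How it is judged:
By the outcome, as a careful person would: the job done as asked, in the order asked, and still so for the second after the job is handed in, with the robot touching nothing.
It also fails if it takes over 72 s, if anything falls off the work surface, if the arm or the gripper's body presses on something with over 40 N, if the wrist force passes 120 N, or if a joint passes its speed limit or range.

## Working session

There is one attempt and no reset: what is moved stays moved. The work goes in short steps, Python scripts to look and compute and a tool call to move; the robot and the scene stay as the last step left them, time stands still between calls to the robot, and variables do not carry over. Pictures are saved under pics/ and viewed, at most 10 in all, crops included, and the job is handed in when it is done.

Besides the shell and the picture viewer there is one more tool, called as a command line: name --argument value ..., lists and objects as JSON in quotes. jog_arm: Moves the arm, as the interface text tells. Its arguments: {"type":"object","properties":{"increments":{"type":"array","items":{"type":"number"}}},"required":["increments"]}

```bash
mkdir -p pics; ls; python3 - <<'E'
from cell import ctrl
import cv2,numpy as np
for n in("side","top"):
    im=ctrl.get_image(n); cv2.imwrite(f"pics/{n}0.png",im[:,:,::-1])
    p=ctrl.camera_params(n); print(n,p["fx"],p["fy"],p["cx"],p["cy"]);print(np.round(p["extrinsics"],3))
s=ctrl.read_state();print(s)
E
```

```text
pics
side 379.5891825704232 379.5891825704232 281.3252261329684 204.17585582332785
[[-9.97000e-01 -7.10000e-02  2.00000e-02  4.88268e+02]
 [-6.60000e-02  7.29000e-01 -6.81000e-01  8.36800e+01]
 [ 3.40000e-02 -6.81000e-01 -7.32000e-01  9.94327e+02]
 [ 0.00000e+00  0.00000e+00  0.00000e+00  1.00000e+00]]
top 532.9333676175422 532.9333676175422 284.3354626250675 206.67363797153223
[[-1.00000e-03 -1.00000e+00  2.80000e-02 -1.65760e+01]
 [-9.87000e-01 -3.00000e-03 -1.58000e-01  5.00967e+02]
 [ 1.58000e-01 -2.80000e-02 -9.87000e-01  1.13893e+03]
 [ 0.00000e+00  0.00000e+00  0.00000e+00  1.00000e+00]]
{'clock': 0.1, 'qpos': array([-1.20981309,  0.62923143,  0.0384708 ,  1.51827878, -0.0270175 ,
        0.99631281, -0.01997265]), 'qd': array([ 0.00063631, -0.00112651, -0.00013504, -0.0030544 ,  0.00010367,
        0.00096431,  0.00071967]), 'tau': array([ 3.52401883e-03, -5.64538836e+01,  1.23022456e+00, -1.93974817e+01,
        1.11477496e-02,  5.41873102e-03,  3.84352927e-05]), 'eef_pos': array([268.81042831, 591.18733794, 230.49247134]), 'tool_rot': array([-3.13988097e+00,  1.70288287e-05,  2.71480595e+00]), 'force': array([0.03623126, 0.30121504, 0.45640712]), 'torque': array([ 0.03648066, -0.03531   , -0.00588855]), 'gripper_force': 0.0, 'width': 85.62145444825187}
```

View pics/top0.png

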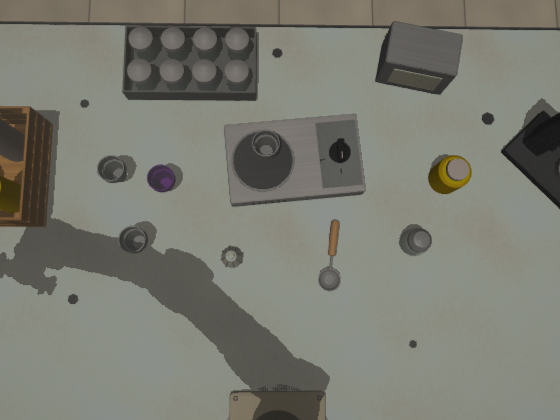

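View pics/side0.png

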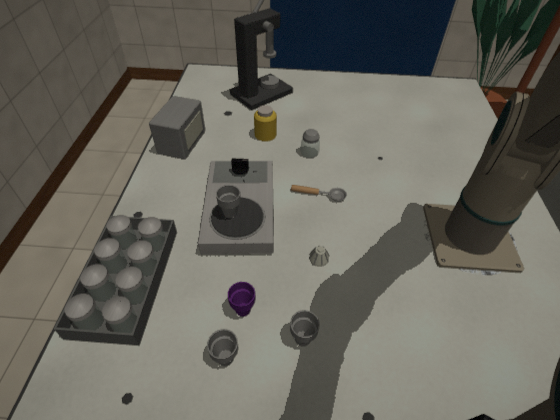

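```bash
python3 - <<'E'
import cv2,numpy as np
t=cv2.imread("pics/top0.png");s=cv2.imread("pics/side0.png")
def c(i,x,y,w,h,W,H):
    o=cv2.resize(i[y:y+h,x:x+w],(W,H),interpolation=cv2.INTER_CUBIC); return np.clip(o.astype(float)*1.5,0,255).astype(np.uint8)
a=np.hstack([c(t,90,140,100,120,250,300),c(t,220,105,150,105,430,300)])
b=np.hstack([c(s,195,275,133,100,400,300),c(s,195,145,93,100,280,300)])
cv2.imwrite("pics/crop1.png",np.vstack([a,b]))
E
```

```text
(no output)
```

View pics/crop1.png

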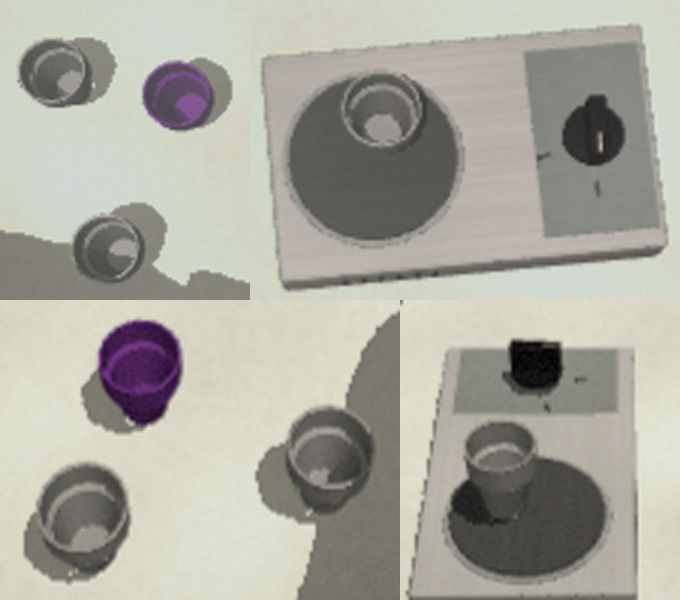

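```bash
cat > h.py <<'E'
import cv2,numpy as np
from cell import ctrl
from scipy.optimize import minimize,differential_evolution as DE,least_squares
V=("top","side"); P={n:ctrl.camera_params(n) for n in V}
def proj(n,X):
    p=P[n];E=np.array(p["extrinsics"]);c=np.asarray(X,float)@E[:3,:3].T+E[:3,3]
    return np.c_[c[:,0]/c[:,2]*p["fx"]+p["cx"],c[:,1]/c[:,2]*p["fy"]+p["cy"]]
def tri(px):  # {view:(u,v)}
    r=least_squares(lambda X:np.concatenate([proj(n,[X])[0]-px[n] for n in px]),[600,0,50]);return r.x,r.fun
def grads(ims,s=1.0):
    g={}
    for n in ims:
        a=cv2.GaussianBlur(ims[n],(0,0),s).astype(np.float32)
        g[n]=[cv2.Sobel(a,cv2.CV_32F,1,0)/8,cv2.Sobel(a,cv2.CV_32F,0,1)/8]
    return g
def escore(g,n,pts,closed=True):
    q=proj(n,pts);d=np.roll(q,-1,0)-np.roll(q,1,0)
    if not closed:d=np.repeat((q[-1]-q[0])[None],len(q),0)
    N=np.c_[-d[:,1],d[:,0]]/np.linalg.norm(d,axis=1)[:,None]
    m=q.astype(np.float32).reshape(-1,1,2)
    gx,gy=[cv2.remap(x,m,None,cv2.INTER_LINEAR).max(-1) if 0 else cv2.remap(x,m,None,cv2.INTER_LINEAR) for x in g[n]]
    v=np.abs(gx.reshape(len(q),-1)*N[:,:1]+gy.reshape(len(q),-1)*N[:,1:]).max(1)
    return np.minimum(v,25).mean()
t=np.linspace(0,2*np.pi,90,endpoint=False)
def circ(c,r):return np.c_[c[0]+r*np.cos(t),c[1]+r*np.sin(t),0*t+c[2]]
def fit(f,x0,w):
    x0=np.array(x0,float);w=np.array(w,float)
    r=DE(lambda x:-f(x),list(zip(x0-w,x0+w)),seed=0,maxiter=80,popsize=15,tol=1e-6);return r.x,-r.fun
def fitrim(g,x0,views=V,w=(12,12,14)):  # rim centre
    return fit(lambda x:np.mean([escore(g,n,circ(x,29))+.6*escore(g,n,circ(x,26.5)) for n in views]),x0,w)
E
python3 - <<'E'
from h import *
ims={n:cv2.imread(f"pics/{n}0.png") for n in V};g=grads(ims)
rc={"far":dict(top=(111.7,168.8),side=(195+84/3,275+207/3)),"near":dict(top=(133.2,239.2),side=(195+110-0,275+146/3)),"a":dict(top=(266.4,142.8),side=(228.6,194)),
"purple":dict(top=(161,178),side=(195+140/3,275+65/3.))}
out={}
for k in rc:
    X,r=tri(rc[k]);x,s=fitrim(g,X);print(k,X.round(1),r.round(1),"fit",x.round(1),round(s,1));out[k]=x
def rect(x):
    c,s=np.cos(x[2]),np.sin(x[2]);R=np.array([[c,-s],[s,c]]);o=np.array(x[:2])
    C=np.array([[90,150],[90,-150],[-90,-150],[-90,150]])@R.T+o
    L=[np.c_[np.linspace(C[i],C[(i+1)%4],60),np.full(60,x[3])] for i in range(4)]
    pl=circ([*(R@[0,70]+o),x[3]+6],65)
    return L,pl,R,o
def f(x):
    L,pl,_,_=rect(x);return sum(np.mean([escore(g,n,l,False) for l in L])+escore(g,n,pl) for n in V)
# init from plate
X,_=tri(dict(top=(220+117/2.867-1,105+155/2.857),side=(195+126/3,145+218/3)));print("plate tri",X.round(1))
yaw=0.08
x,s=fit(f,[X[0],X[1]-70,yaw,55],[20,20,.12,8]);print("warmer",x.round(3),s)
L,pl,R,o=rect(x);k=R@[0,-100]+o;print("plate",pl.mean(0).round(1),"knob",k.round(1))
for n in V:
    im=ims[n].copy()
    for q in L+[pl,circ([*k,x[3]+5],24)]+[circ(v,29) for v in out.values()]:
        for p in proj(n,q):cv2.circle(im,tuple(int(round(v*16)) for v in p),8,(0,0,255),-1,shift=4)
    b=np.vstack([[*(R@np.array(a)+[k[0],k[1]]),x[3]+44] for a in[(23,7),(23,-7),(-23,-7),(-23,7)]])
    q=proj(n,b);cv2.polylines(im,[np.int32(np.round(q*16))],True,(0,255,0),1,shift=4)
    ims[n]=im
T=cv2.resize(ims["top"][95:270,90:370],(800,500));S=cv2.resize(ims["side"][145:375,190:330],(365,600))
cv2.imwrite("pics/ov.png",np.hstack([cv2.resize(T,(430,600*1)),S])[:, :800])
E
```

```text
far [577.9 360.1  62. ] [-0.1  0.8 -0.7 -0.2] fit [578.6 361.7  67.9] 23.0
near [423.8 307.1  63.2] [-0.2  1.1 -1.  -0.2] fit [424.8 309.3  67.5] 16.7
a [619.8  23.7 125.5] [-0.   1.1 -1.2 -0.4] fit [619.5  26.4 129.4] 16.0
purple [558.5 254.2  56.1] [-0.1  1.1 -1.  -0.3] fit [558.7 254.2  69.4] 27.5
plate tri [601.6  38.6  58. ]
warmer [ 6.09481e+02 -3.65120e+01  1.01000e-01  5.21400e+01] 48.37140138402878
plate [602.4  33.1  58.1] knob [ 619.6 -136. ]
```

View pics/ov.png

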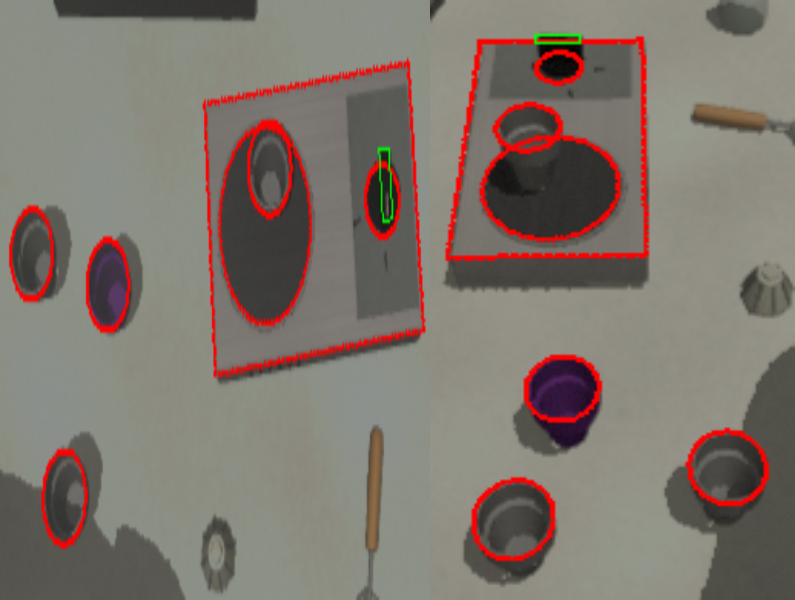

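The overlay shows the fits lying on the rims: loose grey cups at top (112,169) and (133,239), the purple one at (162,178) is the lookalike, and cup_a at (266,143). The warmer and plate outlines and the knob at (340,150) match too. The two grey ones fit "steel". Refine with known heights, then plan the first move.

```bash
cat >> h.py <<'E'
from scipy.spatial.transform import Rotation as Ro
def shift(target,yaw=None):
    s=ctrl.read_state();R=Ro.from_euler("xyz",s["tool_rot"]);d=R.inv().apply(np.array(target)-s["eef_pos"])/10
    print("t",round(s["clock"],2),"tcp",s["eef_pos"].round(1),"rot",np.degrees(s["tool_rot"]).round(1),"w",round(s["width"],1),"F",s["force"].round(1),"shift cm",d.round(2),end=" ")
    if yaw is not None: print("rotvec deg",np.degrees((R.inv()*Ro.from_euler("xyz",[np.pi,0,yaw])).as_rotvec()).round(1),end="")
    print()
E
python3 - <<'E'
from h import *
ims={n:cv2.imread(f"pics/{n}0.png") for n in V};g=grads(ims)
for k,x0 in dict(far=(578.6,361.7,72),near=(424.8,309.3,72),a=(619.5,26.4,133)).items():
    for v in(V,("top",),("side",)):
        x,s=fitrim(g,x0,v,(8,8,.01));print(k,v,x.round(1),round(s,1))
print(ctrl.grip_point_offset)
shift([424.8,308,140])
E
```

```text
far ('top', 'side') [577.9 362.   72. ] 21.9
far ('top',) [579.4 360.2  72. ] 23.2
far ('side',) [577.1 363.6  72. ] 24.2
near ('top', 'side') [424.3 310.5  72. ] 15.5
near ('top',) [425.7 307.9  72. ] 15.6
near ('side',) [423.9 311.7  72. ] 18.6
a ('top', 'side') [618.6  28.6 133. ] 15.3
a ('top',) [619.7  25.6 133. ] 13.2
a ('side',) [617.2  30.  133. ] 19.7
18.700000000000003
t 0.1 tcp [268.8 591.2 230.5] rot [-179.9    0.   155.5] w 85.6 F [0.  0.3 0.5] shift cm [-25.92 -19.31   9.08]
```

jog_arm --increments '[8.5, -25.8, -19.2, 9, 0, 0, 0, 8.5, -25.8, -19.2, 9, 0, 0, 0, 8.5, -25.8, -19.2, 9, 0, 0, 0, 8.5, -25.8, -19.2, 9, 0, 0, 0, 8.5, -25.8, -19.2, 9, 0, 0, 0, 8.5, -25.8, -19.2, 9, 0, 0, 0, 8.5, -25.8, -19.2, 9, 0, 0, 0, 8.5, -25.8, -19.2, 9, 0, 0, 0, 8.5, -25.8, -19.2, 9, 0, 0, 0, 8.5, -25.8, -19.2, 9, 0, 0, 0, 8.5, -25.8, -19.2, 9, 0, 0, 0, 8.5, -25.8, -19.2, 9, 0, 0, 0]'

```text
clock: 1.3
eef_pos: [423.8, 311.5, 141.5]
tool_rot: [3.141, -0.0, 2.717]
force: [-0.2, 0.1, 0.4]
width: 84.9
gripper_force: 0.0
```

```bash
python3 - <<'E'
from h import *
ims={n:ctrl.get_image(n)[:,:,::-1].copy() for n in V}
shift([424.5,309.5,44])
s=ctrl.read_state();print(s["qpos"].round(2))
for n in V:
    cv2.imwrite(f"pics/{n}1.png",ims[n]);print(n,proj(n,[s["eef_pos"]]).round(1))
a=cv2.resize(ims["top"][180:300,80:230],(400,320),interpolation=cv2.INTER_CUBIC);b=cv2.resize(ims["side"][240:400,230:430],(400,320),interpolation=cv2.INTER_CUBIC)
cv2.imwrite("pics/c2.png",np.hstack([a,b]))
E
```

```text
t 1.4 tcp [424.1 311.  141.5] rot [180.   -0.  155.6] w 85.1 F [-0.1  0.1 -0.7] shift cm [-0.1  -0.12  9.75] 
[-0.69  0.58  0.01  1.95 -0.01  0.61  0.47]
top [[121.1 236.4]]
side [[306.6 306.1]]
```

View pics/c2.png

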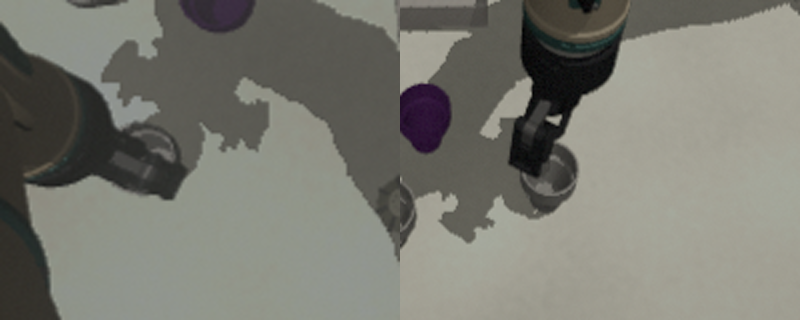

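The crop shows the open fingers straddling the near cup's rim (cup at about (150,145) and (550,178) in the crop). Go down and close.

jog_arm --increments '[8.5, -0.1, -0.1, 4, 0, 0, 0, 8.5, -0.1, -0.1, 7, 0, 0, 0, 8.5, -0.1, -0.1, 9, 0, 0, 0, 8.5, -0.1, -0.1, 9.75, 0, 0, 0, 8.5, -0.1, -0.1, 9.75, 0, 0, 0, 7, -0.1, -0.1, 9.75, 0, 0, 0, 6.2, -0.1, -0.1, 9.75, 0, 0, 0, 5.8, -0.1, -0.1, 9.75, 0, 0, 0, 5, -0.1, -0.1, 9.75, 0, 0, 0, 5, -0.1, -0.1, 9.75, 0, 0, 0, 5, -0.1, -0.1, 9.75, 0, 0, 0, 5, -0.1, -0.1, 9.75, 0, 0, 0]'

```text
clock: 2.6
eef_pos: [425.6, 309.2, 45.5]
tool_rot: [3.14, 0.001, 2.714]
force: [-1.0, -1.5, 10.0]
width: 56.0
gripper_force: 61.9
```

jog_arm --increments '[5, 0, 0, -1, 0, 0, 0, 5, 0, 0, -4, 0, 0, 0, 5, 0, 0, -8, 0, 0, 0, 5, 0, 0, -12, 0, 0, 0, 5, 0, 0, -16, 0, 0, 0, 5, 0, 0, -17, 0, 0, 0, 5, 0, 0, -17, 0, 0, 0]'

```text
clock: 3.3
eef_pos: [425.7, 309.4, 215.9]
tool_rot: [3.138, 0.002, 2.715]
force: [0.6, 0.3, -0.8]
width: 55.8
gripper_force: 64.0
```

```bash
python3 - <<'E'
from h import *
shift([618.8,27.5,215])
E
```

```text
t 3.3 tcp [425.7 309.4 215.9] rot [1.798e+02 1.000e-01 1.555e+02] w 55.8 F [ 0.6  0.3 -0.8] shift cm [-29.25 -17.67   0.08]
```

jog_arm --increments '[5, -3, -1.8, 0, 0, 0, 0, 5, -7, -4.2, 0, 0, 0, 0, 5, -11, -6.6, 0, 0, 0, 0, 5, -15, -9.1, 0, 0, 0, 0, 5, -19, -11.5, 0, 0, 0, 0, 5, -23, -13.9, 0, 0, 0, 0, 5, -26, -15.7, 0, 0, 0, 0, 5, -28, -16.9, 0, 0, 0, 0, 5, -29.2, -17.7, 0, 0, 0, 0, 5, -29.2, -17.7, 0, 0, 0, 0, 5, -29.2, -17.7, 0, 0, 0, 0, 5, -29.2, -17.7, 0, 0, 0, 0]'

```text
clock: 4.5
eef_pos: [616.4, 29.1, 213.4]
tool_rot: [3.141, -0.002, 2.718]
force: [0.2, 0.0, -1.2]
width: 55.9
gripper_force: 64.0
```

```bash
python3 - <<'E'
from h import *
ims={n:ctrl.get_image(n)[:,:,::-1].copy() for n in V}
for n in V: cv2.imwrite(f"pics/{n}2.png",ims[n])
shift([618.8,27.5,132])
a=cv2.resize(ims["top"][80:230,190:390],(400,300),interpolation=cv2.INTER_CUBIC);b=cv2.resize(ims["side"][130:280,170:370],(400,300),interpolation=cv2.INTER_CUBIC)
cv2.imwrite("pics/c3.png",np.hstack([a,b]))
E
```

```text
t 4.6 tcp [616.8  28.7 213.8] rot [180.   -0.  155.7] w 56.1 F [-0.4  0.6 -1. ] shift cm [-0.24 -0.03  8.18]
```

View pics/c3.png

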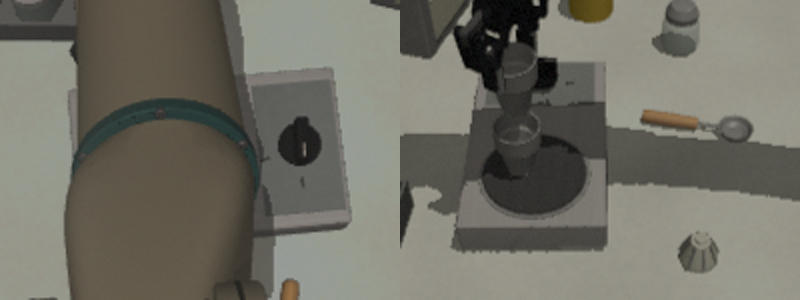

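The carried cup is above cup_a's mouth in the side view (crop (517,80) above (517,125)), aligned laterally. Descend.

jog_arm --increments '[5, -0.2, 0, 1.5, 0, 0, 0, 5, -0.2, 0, 3, 0, 0, 0, 5, -0.2, 0, 4.5, 0, 0, 0, 5, -0.2, 0, 5.5, 0, 0, 0, 5, -0.2, 0, 6.3, 0, 0, 0, 5, -0.2, 0, 6.8, 0, 0, 0, 5, -0.2, 0, 7.2, 0, 0, 0, 5, -0.2, 0, 7.2, 0, 0, 0]'

```text
clock: 5.4
eef_pos: [619.2, 26.0, 141.5]
tool_rot: [-3.141, -0.0, 2.715]
force: [-0.2, 0.4, -1.1]
width: 56.1
gripper_force: 64.0
```

jog_arm --increments '[5, 0, 0, 0.3, 0, 0, 0, 5, 0, 0, 0.5, 0, 0, 0, 5, 0, 0, 0.6, 0, 0, 0, 5, 0, 0, 0.6, 0, 0, 0]'

```text
clock: 5.8
eef_pos: [619.2, 26.0, 135.8]
tool_rot: [-3.142, -0.0, 2.715]
force: [-0.0, 1.0, -0.5]
width: 56.1
gripper_force: 64.0
```

jog_arm --increments '[5, 0, 0, 0.1, 0, 0, 0, 5, 0, 0, 0.2, 0, 0, 0, 5, 0, 0, 0.3, 0, 0, 0, 5, 0, 0, 0.3, 0, 0, 0]'

```text
clock: 6.2
eef_pos: [620.1, 26.0, 134.5]
tool_rot: [3.141, 0.002, 2.715]
force: [-2.1, -1.2, 9.3]
width: 56.0
gripper_force: 64.9
```

jog_arm --increments '[5, 0, 0, 0.1, 0, 0, 0, 5, 0, 0, 0.1, 0, 0, 0, 6, 0, 0, 0.1, 0, 0, 0, 7, 0, 0, 0.1, 0, 0, 0, 8.5, 0, 0, 0.1, 0, 0, 0, 8.5, 0, 0, 0, 0, 0, 0, 8.5, 0, 0, 0, 0, 0, 0, 8.5, 0, 0, -2, 0, 0, 0, 8.5, 0, 0, -6, 0, 0, 0, 8.5, 0, 0, -9, 0, 0, 0, 8.5, 0, 0, -9, 0, 0, 0]'

```text
clock: 7.3
eef_pos: [622.3, 26.1, 227.4]
tool_rot: [3.137, 0.008, 2.715]
force: [-0.2, -0.5, 0.4]
width: 85.0
gripper_force: 0.0
```

```bash
python3 - <<'E'
from h import *
ims={n:ctrl.get_image(n)[:,:,::-1].copy() for n in V}
for n in V: cv2.imwrite(f"pics/{n}3.png",ims[n])
g=grads(ims)
print(fitrim(g,(619,27,156),("side",),(6,6,.01)))
# height along camera with fixed xy
for z in range(144,178,2): print(z,round(fitrim(g,(618,29,z),("side",),(1.5,1.5,.01))[1],1),end="; ")
shift([578,361.5,130])
E
```

```text
(array([621.07228911,  23.9967618 , 155.99058296]), np.float64(11.190208606220938))
144 5.4; 146 4.0; 148 3.2; 150 3.9; 152 5.3; 154 7.4; 156 9.6; 158 11.0; 160 11.1; 162 11.2; 164 10.6; 166 9.3; 168 8.0; 170 8.0; 172 8.1; 174 8.2; 176 8.2; t 7.4 tcp [619.5  26.  223.3] rot [1.800e+02 1.000e-01 1.555e+02] w 85.3 F [-0.8 -0.2 -1.4] shift cm [17.67 28.82  9.33]
```

jog_arm --increments '[8.5, 2, 3.3, 0, 0, 0, 0, 8.5, 4.5, 7.4, 0, 0, 0, 0, 8.5, 7, 11.5, 0, 0, 0, 0, 8.5, 9.5, 15.6, 0, 0, 0, 0, 8.5, 12, 19.6, 2, 0, 0, 0, 8.5, 14.5, 23.7, 4, 0, 0, 0, 8.5, 16.5, 27, 6, 0, 0, 0, 8.5, 17.7, 28.8, 8, 0, 0, 0, 8.5, 17.7, 28.8, 9, 0, 0, 0, 8.5, 17.7, 28.8, 9, 0, 0, 0, 8.5, 17.7, 28.8, 9, 0, 0, 0]'

```text
clock: 8.5
eef_pos: [578.0, 359.1, 132.3]
tool_rot: [-3.139, 0.001, 2.713]
force: [0.8, -0.5, 0.9]
width: 84.9
gripper_force: 0.0
```

```bash
python3 - <<'E'
from h import *
ctrl.get_image("top")
shift([578,361.5,44])
E
```

```text
t 8.55 tcp [578.6 359.3 133.2] rot [-1.800e+02  1.000e-01  1.554e+02] w 85.2 F [ 0.1 -0.2  0.4] shift cm [0.16 0.18 8.92]
```

jog_arm --increments '[8.5, 0.2, 0.2, 4, 0, 0, 0, 8.5, 0.2, 0.2, 7, 0, 0, 0, 8.5, 0.2, 0.2, 8.4, 0, 0, 0, 8.5, 0.2, 0.2, 8.9, 0, 0, 0, 8.5, 0.2, 0.2, 8.9, 0, 0, 0, 7, 0.2, 0.2, 8.9, 0, 0, 0, 6.2, 0.2, 0.2, 8.9, 0, 0, 0, 5.8, 0.2, 0.2, 8.9, 0, 0, 0, 5, 0.2, 0.2, 8.9, 0, 0, 0, 5, 0.2, 0.2, 8.9, 0, 0, 0, 5, 0.2, 0.2, 8.9, 0, 0, 0, 5, 0.2, 0.2, 8.9, 0, 0, 0]'

```text
clock: 9.75
eef_pos: [577.4, 364.2, 46.0]
tool_rot: [3.14, 0.002, 2.715]
force: [-1.9, -1.5, 8.5]
width: 56.7
gripper_force: 62.2
```

jog_arm --increments '[5, 0, 0, -1, 0, 0, 0, 5, 0, 0, -4, 0, 0, 0, 5, 0, 0, -8, 0, 0, 0, 5, 0, 0, -12, 0, 0, 0, 5, 0, 0, -16, 0, 0, 0, 5, 0, 0, -19, 0, 0, 0, 5, 0, 0, -19.5, 0, 0, 0, 5, 0, 0, -19.5, 0, 0, 0]'

```text
clock: 10.55
eef_pos: [576.6, 364.4, 240.1]
tool_rot: [3.14, 0.001, 2.715]
force: [-1.2, -0.7, -1.5]
width: 56.4
gripper_force: 64.0
```

```bash
python3 - <<'E'
from h import *
shift([619.5,26,240])
E
```

```text
t 10.55 tcp [576.6 364.4 240.1] rot [1.799e+02 1.000e-01 1.556e+02] w 56.4 F [-1.2 -0.7 -1.5] shift cm [-17.91 -29.03  -0.03]
```

jog_arm --increments '[5, -2, -3.2, 0, 0, 0, 0, 5, -4.5, -7.3, 0, 0, 0, 0, 5, -7, -11.3, 0, 0, 0, 0, 5, -9.5, -15.4, 0, 0, 0, 0, 5, -12, -19.5, 0, 0, 0, 0, 5, -14.2, -23, 0, 0, 0, 0, 5, -16, -25.9, 0, 0, 0, 0, 5, -17.2, -27.9, 0, 0, 0, 0, 5, -17.9, -29, 0, 0, 0, 0, 5, -17.9, -29, 0, 0, 0, 0, 5, -17.9, -29, 0, 0, 0, 0, 5, -17.9, -29, 0, 0, 0, 0]'

```text
clock: 11.75
eef_pos: [618.9, 28.6, 238.3]
tool_rot: [3.141, -0.001, 2.718]
force: [0.2, 0.5, -0.2]
width: 56.4
gripper_force: 64.1
```

```bash
python3 - <<'E'
from h import *
im=ctrl.get_image("side")[:,:,::-1].copy()
cv2.imwrite("pics/c4.png",cv2.resize(im[110:270,170:310],(560,600),interpolation=cv2.INTER_CUBIC))
shift([619.5,26,168])
E
```

```text
t 11.8 tcp [619.   28.4 238.5] rot [ 1.800e+02 -1.000e-01  1.557e+02] w 56.7 F [-0.   0.2 -1.9] shift cm [-0.15 -0.2   7.05]
```

View pics/c4.png

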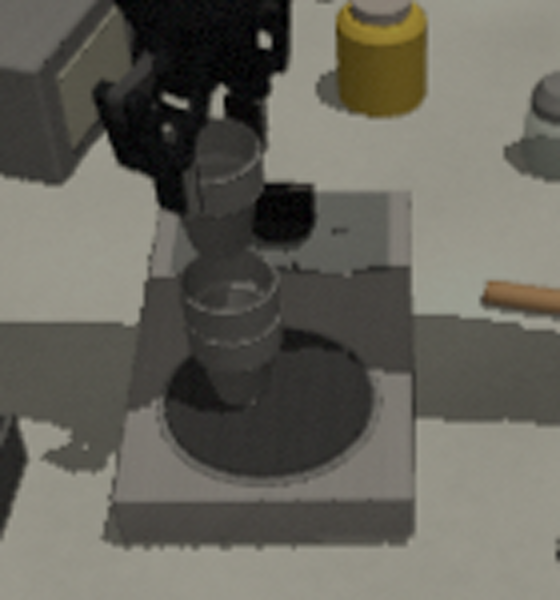

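The first cup sits nested in cup_a (rim at about (230,280) in the crop, joint at (235,340)); the second hangs above it. Descend.

jog_arm --increments '[5, -0.1, -0.1, 1.5, 0, 0, 0, 5, -0.1, -0.1, 3, 0, 0, 0, 5, -0.1, -0.1, 4.3, 0, 0, 0, 5, -0.1, -0.1, 5.4, 0, 0, 0, 5, -0.1, -0.1, 6.2, 0, 0, 0, 5, -0.1, -0.1, 6.8, 0, 0, 0, 5, -0.1, -0.1, 7, 0, 0, 0, 5, -0.1, -0.1, 7, 0, 0, 0]'

```text
clock: 12.6
eef_pos: [619.7, 24.8, 168.7]
tool_rot: [3.142, -0.0, 2.715]
force: [-0.2, 0.5, -0.2]
width: 56.6
gripper_force: 64.0
```

jog_arm --increments '[5, 0, 0.1, 0.3, 0, 0, 0, 5, 0, 0.1, 0.5, 0, 0, 0, 5, 0, 0.1, 0.6, 0, 0, 0, 5, 0, 0.1, 0.7, 0, 0, 0, 5, 0, 0.1, 0.7, 0, 0, 0]'

```text
clock: 13.1
eef_pos: [621.2, 26.0, 162.9]
tool_rot: [3.14, 0.002, 2.715]
force: [-0.8, 1.6, 5.0]
width: 56.5
gripper_force: 64.6
```

jog_arm --increments '[5, 0, 0, 0.1, 0, 0, 0, 5, 0, 0, 0.2, 0, 0, 0, 5, 0, 0, 0.2, 0, 0, 0]'

```text
clock: 13.4
eef_pos: [622.3, 26.0, 162.5]
tool_rot: [3.139, 0.005, 2.715]
force: [-2.0, 0.5, 12.5]
width: 57.0
gripper_force: 65.3
```

jog_arm --increments '[5, 0, 0, 0.1, 0, 0, 0, 5.8, 0, 0, 0.1, 0, 0, 0, 6.5, 0, 0, 0.1, 0, 0, 0, 7.5, 0, 0, 0, 0, 0, 0, 8.5, 0, 0, 0, 0, 0, 0, 8.5, 0, 0, 0, 0, 0, 0, 8.5, 0, 0, -2, 0, 0, 0, 8.5, 0, 0, -6, 0, 0, 0, 8.5, 0, 0, -10, 0, 0, 0, 8.5, 0, 0, -10, 0, 0, 0]'

```text
clock: 14.4
eef_pos: [623.7, 25.6, 265.4]
tool_rot: [3.137, 0.009, 2.715]
force: [1.3, 0.9, 0.6]
width: 85.0
gripper_force: 0.0
```

```bash
python3 - <<'E'
from h import *
im=ctrl.get_image("side")[:,:,::-1].copy()
cv2.imwrite("pics/c5.png",cv2.resize(im[110:270,170:310],(560,600),interpolation=cv2.INTER_CUBIC))
shift([619.6,-136,170],2.715+.527)
print(ctrl.read_state()["qpos"].round(2))
E
```

```text
t 14.45 tcp [622.   25.6 262.6] rot [179.8   0.3 155.5] w 84.9 F [-0.2 -0.6 -1.4] shift cm [ -6.42 -14.83   9.25] rotvec deg [  0.1   0.3 -30.2]
[-0.11  0.55  0.04  1.57 -0.02  1.02  1.08]
```

View pics/c5.png

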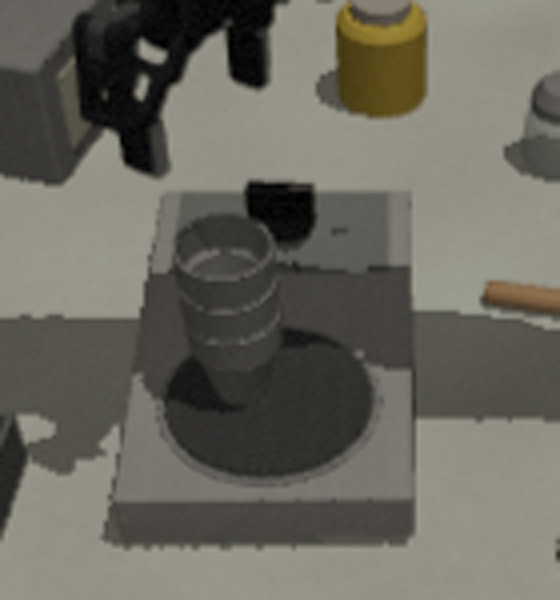

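The three cups' bands stack evenly at (230,220)-(240,370). Now measure the knob by silhouette from the initial, unobstructed pictures.

```bash
python3 - <<'E'
from h import *
S=8
ims={n:cv2.imread(f"pics/{n}0.png") for n in V};box={"top":(315,125,50,50),"side":(220,145,45,40)};M={}
for n in V:
    x,y,w,h=box[n];c=cv2.resize(ims[n][y:y+h,x:x+w],(w*S,h*S),interpolation=cv2.INTER_LINEAR).max(2)
    m=(c<62).astype(np.uint8);k,l,st,_=cv2.connectedComponentsWithStats(m);i=1+np.argmax(st[1:,4]);M[n]=(l==i).astype(np.uint8);print(n,st[i]/S)
def sil(n,p):
    x,y,a=p;c,s=np.cos(a),np.sin(a);B=[[x+c*i*23-s*j*7,y+s*i*23+c*j*7,z] for i in(1,-1) for j in(1,-1) for z in(71,99)]
    K=np.vstack([circ([x,y,55],24),circ([x,y,71],24)]) if SK else None
    bx=box[n];m=np.zeros((bx[3]*S,bx[2]*S),np.uint8)
    for q in [B]+([K] if K is not None else []):
        h=cv2.convexHull(((proj(n,q)-[bx[0]-.5+.5,bx[1]])*S).astype(np.float32));cv2.fillPoly(m,[np.int32(np.round(h))],1)
    return m
SK=True
for vs in(V,("top",),("side",)):
    x,s=fit(lambda p:sum((sil(n,p)&M[n]).sum()/(sil(n,p)|M[n]).sum() for n in vs)/len(vs),[619,-135,.1],[8,8,.4]);print(vs,x.round(3),round(s,3))
E
```

```text
top [  14.      13.25    21.75    24.75  3041.375]
side [   9.125   13.625   20.125   18.375 2316.375]
('top', 'side') [ 6.17998e+02 -1.37075e+02  1.70000e-02] 0.843
('top',) [ 6.20777e+02 -1.38501e+02  1.28000e-01] 0.88
('side',) [ 6.15423e+02 -1.32645e+02  2.44000e-01] 0.85
```

jog_arm --increments '[8.5, -1.3, -3, 0, 0, 0, -6, 8.5, -2.6, -6, 0, 0, 0, -12, 8.5, -3.9, -9, 0, 0, 0, -18, 8.5, -5.2, -12, 1, 0, 0, -24, 8.5, -6.4, -14.8, 4, 0, 0, -30, 8.5, -6.4, -14.8, 8, 0, 0, -30.2, 8.5, -6.4, -14.8, 12, 0, 0, -30.2, 8.5, -6.4, -14.8, 12.2, 0, 0, -30.2, 8.5, -6.4, -14.8, 12.2, 0, 0, -30.2, 8.5, -6.4, -14.8, 12.2, 0, 0, -30.2]'

```text
clock: 15.45
eef_pos: [618.5, -135.5, 139.4]
tool_rot: [-3.141, 0.003, -3.041]
force: [0.5, 0.1, 0.6]
width: 85.1
gripper_force: 0.0
```

```bash
python3 - <<'E'
from h import *
im=ctrl.get_image("side")[:,:,::-1].copy();t=ctrl.get_image("top")[:,:,::-1].copy()
cv2.imwrite("pics/side6.png",im)
cv2.imwrite("pics/c6.png",np.hstack([cv2.resize(t[100:220,280:400],(300,300),interpolation=cv2.INTER_CUBIC),cv2.resize(im[100:220,180:320],(350,300),interpolation=cv2.INTER_CUBIC)]))
shift([619.3,-136,75],np.pi+.101)
print(ctrl.read_state()["qpos"].round(2))
g=grads({"side":im})
for z in range(176,200,2): print(z,round(fitrim(g,(618,29,z),("side",),(2.,2.,.01))[1],1),end="; ")
E
```

```text
t 15.55 tcp [ 618.7 -135.6  140. ] rot [-179.9    0.2 -174.2] w 85.1 F [ 0.2 -0.6  0.4] shift cm [-0.03 -0.04  6.5 ] rotvec deg [-0.1  0.2 -0. ]
[ 0.23  0.71 -0.09  1.65  0.08  0.78  1.77]
176 7.0; 178 7.0; 180 7.8; 182 8.4; 184 9.3; 186 10.6; 188 10.8; 190 11.0; 192 11.3; 194 11.4; 196 11.4; 198 10.7;
```

View pics/c6.png

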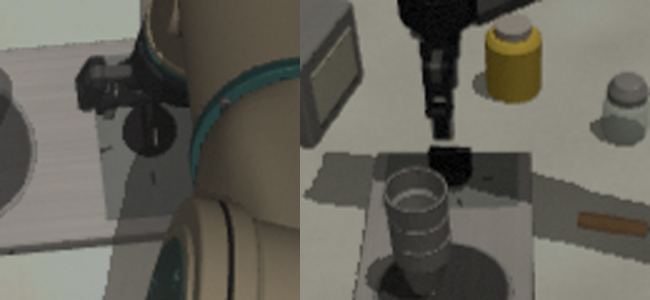

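The gripper is above the knob (crop right: fingers (440,120), knob (450,165)), its closing line across the bar; the stack is clear. Descend and grip.

jog_arm --increments '[8.5, 0, 0, 2.5, 0, 0, 0, 8.5, 0, 0, 4.5, 0, 0, 0, 8.5, 0, 0, 5.7, 0, 0, 0, 8.5, 0, 0, 6.3, 0, 0, 0, 8.5, 0, 0, 6.4, 0, 0, 0, 6, 0, 0, 6.4, 0, 0, 0, 4, 0, 0, 6.4, 0, 0, 0, 2.5, 0, 0, 6.4, 0, 0, 0, 1.8, 0, 0, 6.4, 0, 0, 0, 1, 0, 0, 6.4, 0, 0, 0, 1, 0, 0, 6.4, 0, 0, 0, 1, 0, 0, 6.4, 0, 0, 0]'

```text
clock: 16.75
eef_pos: [617.7, -136.4, 74.4]
tool_rot: [-3.141, 0.001, -3.042]
force: [-0.1, -1.5, 3.6]
width: 13.0
gripper_force: 62.3
```

jog_arm --increments '[1, 0, 0, 0.3, 0, 0, 0, 1, 0, 0, 0.6, 0, 0, 0, 1, 0, 0, 0.9, 0, 0, 0, 1, 0, 0, 1, 0, 0, 0, 1, 0, 0, 1, 0, 0, 0, 1, 0, 0, 1, 0, 0, 0]'

```text
clock: 17.35
eef_pos: [617.8, -136.4, 66.2]
tool_rot: [-3.14, 0.002, -3.042]
force: [-4.0, -1.0, 19.2]
width: 12.5
gripper_force: 64.7
```

jog_arm --increments '[1, 0, 0, 0, 0, 0, 4, 1, 0, 0, 0, 0, 0, 9, 1, 0, 0, 0, 0, 0, 14, 1, 0, 0, 0, 0, 0, 19, 1, 0, 0, 0, 0, 0, 24, 1, 0, 0, 0, 0, 0, 29, 1, 0, 0, 0, 0, 0, 34, 1, 0, 0, 0, 0, 0, 39, 1, 0, 0, 0, 0, 0, 39, 1, 0, 0, 0, 0, 0, 39]'

```text
clock: 18.35
eef_pos: [618.0, -136.1, 66.2]
tool_rot: [3.141, 0.002, 2.561]
force: [-4.1, -0.4, 19.2]
width: 12.9
gripper_force: 64.6
```

jog_arm --increments '[1, 0, 0, 0, 0, 0, 5, 1, 0, 0, 0, 0, 0, 10, 1, 0, 0, 0, 0, 0, 15, 1, 0, 0, 0, 0, 0, 20, 1, 0, 0, 0, 0, 0, 25, 1, 0, 0, 0, 0, 0, 30, 1, 0, 0, 0, 0, 0, 34, 1, 0, 0, 0, 0, 0, 36, 1, 0, 0, 0, 0, 0, 37, 1, 0, 0, 0, 0, 0, 37]'

```text
clock: 19.35
eef_pos: [618.3, -136.0, 66.2]
tool_rot: [3.139, 0.002, 1.917]
force: [-2.4, -0.2, 20.0]
width: 13.1
gripper_force: 64.6
```

```bash
python3 - <<'E'
from h import *
s=ctrl.read_state();print(s["torque"].round(2),s["tool_rot"],s["qpos"].round(2))
E
```

```text
[-0.04  0.72  0.36] [3.13930321e+00 1.60323237e-03 1.91680281e+00] [ 0.01  0.83  0.28  1.7  -0.34  0.66  0.81]
```

jog_arm --increments '[1, 0, 0, 0, 0, 0, 1.5, 1, 0, 0, 0, 0, 0, 1.5, 1, 0, 0, 0, 0, 0, 1.5]'

```text
clock: 19.65
eef_pos: [618.3, -136.0, 66.2]
tool_rot: [3.139, 0.002, 1.893]
force: [-2.8, -1.2, 18.9]
width: 12.9
gripper_force: 65.0
```

```bash
python3 - <<'E'
from h import *
s=ctrl.read_state();print(s["torque"].round(2),s["tool_rot"],s["qpos"].round(2))
E
```

```text
[-0.03  0.7   0.86] [3.13934793e+00 1.77182580e-03 1.89255478e+00] [ 0.    0.83  0.28  1.7  -0.34  0.66  0.8 ]
```

jog_arm --increments '[1, 0, 0, 0, 0, 0, -1, 1, 0, 0, 0, 0, 0, -1.5, 2.5, 0, 0, 0, 0, 0, -1.5, 4, 0, 0, -0.5, 0, 0, -1.5, 6, 0, 0, -1, 0, 0, -1.5, 8.5, 0, 0, -1, 0, 0, -1.5, 8.5, 0, 0, -1, 0, 0, -1.5, 8.5, 0, 0, -3, 0, 0, -1.5, 8.5, 0, 0, -7, 0, 0, -1.5, 8.5, 0, 0, -11, 0, 0, -1.5, 8.5, 0, 0, -15, 0, 0, -1.5, 8.5, 0, 0, -17, 0, 0, -1.5, 8.5, 0, 0, -17, 0, 0, -1.5]'

```text
clock: 20.95
eef_pos: [618.8, -136.2, 236.8]
tool_rot: [3.137, 0.003, 1.915]
force: [0.7, -0.6, -0.2]
width: 85.2
gripper_force: 0.0
```

```bash
python3 - <<'E'
from h import *
shift([400,-300,240])
E
```

```text
t 20.95 tcp [ 618.8 -136.2  236.8] rot [179.7   0.2 109.7] w 85.2 F [ 0.7 -0.6 -0.2] shift cm [ -8.02 -26.12  -0.42]
```

jog_arm --increments '[8.5, -1.5, -4, 0, 0, 0, 0, 8.5, -3, -9, 0, 0, 0, 0, 8.5, -5, -15, 0, 0, 0, 0, 8.5, -6.5, -20, 0, 0, 0, 0, 8.5, -7.5, -24, 0, 0, 0, 0, 8.5, -8, -26, 0, 0, 0, 0, 8.5, -8, -26, 0, 0, 0, 0, 8.5, -8, -26, 0, 0, 0, 0]'

```text
clock: 21.75
eef_pos: [398.9, -298.4, 232.9]
tool_rot: [-3.141, -0.002, 1.914]
force: [0.8, 0.4, -0.2]
width: 85.0
gripper_force: 0.0
```

```bash
python3 - <<'E'
from h import *
ims={n:ctrl.get_image(n)[:,:,::-1].copy() for n in V};g=grads(ims)
x,s=fitrim(g,(619,27,184));print("top rim",x.round(1),s)
t,im=ims["top"],ims["side"]
cv2.imwrite("pics/c7.png",np.hstack([cv2.resize(t[60:280,80:480],(500,275),interpolation=cv2.INTER_CUBIC),cv2.resize(im[130:270,170:310],(275,275),interpolation=cv2.INTER_CUBIC)]))
E
```

```text
top rim [619.9  25.3 186.8] 14.042063593911127
```

View pics/c7.png

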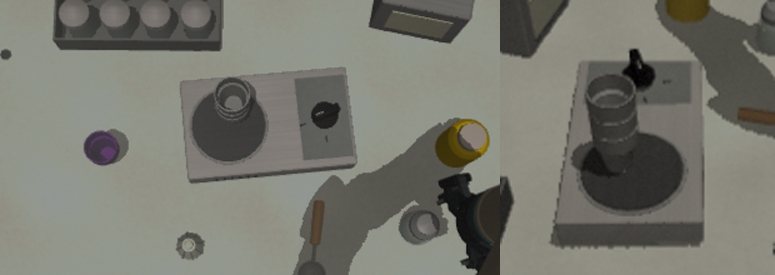

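The top view shows the knob bar turned with its pointer end now up-left (about (325,115)), the stack upright on the plate, and bystanders in place. Now a numeric check of the seam heights.

```bash
python3 - <<'E'
from h import *
from scipy.signal import find_peaks
ims={n:ctrl.get_image(n)[:,:,::-1].copy() for n in V}
old={n:cv2.imread(f"pics/{n}0.png") for n in V}; mid={"side":cv2.imread("pics/side3.png")}
for n in V:
  E=np.array(P[n]["extrinsics"]);C=-E[:3,:3].T@E[:3,3]
  for nm,I in(("old",old),("one",mid),("now",ims)):
    if n not in I: continue
    g=grads({n:I[n]},.7);best=None
    for x in np.arange(615,624,1.):
      for y in np.arange(23,31,1.):
        a0=np.arctan2(C[1]-y,C[0]-x);a=a0+np.radians(np.linspace(-55,55,40))
        f=lambda z:(lambda q:escore2(q))(0)
        zs=np.arange(98,200,.5);sc=[]
        for z in zs:
            pts=np.c_[x+29*np.cos(a),y+29*np.sin(a),0*a+z];q=proj(n,pts).astype(np.float32).reshape(-1,1,2)
            v=cv2.remap(g[n][1],q,None,cv2.INTER_LINEAR).reshape(-1,3).mean(1);sc.append(v.mean())
        sc=np.array(sc);k=np.sort(np.abs(sc))[-12:].sum()
        if best is None or k>best[0]:best=(k,x,y,sc)
    pk=find_peaks(np.abs(best[3]),prominence=1.5)[0]
    print(n,nm,best[1:3],[(zs[i],round(float(best[3][i]),1)) for i in pk])
E
```

```text
top old (np.float64(621.0), np.float64(26.0)) [(np.float64(130.5), -10.1)]
top now (np.float64(620.0), np.float64(26.0)) [(np.float64(131.5), -6.1), (np.float64(149.5), 2.4), (np.float64(160.5), -2.9), (np.float64(175.0), 1.8), (np.float64(190.0), -9.3)]
side old (np.float64(618.0), np.float64(23.0)) [(np.float64(104.0), -3.8), (np.float64(126.5), -7.7), (np.float64(136.0), 1.9), (np.float64(148.0), -1.7), (np.float64(156.5), 3.2), (np.float64(178.0), -6.3), (np.float64(188.0), 5.5)]
side one (np.float64(618.0), np.float64(24.0)) [(np.float64(105.0), -4.0), (np.float64(126.5), -4.3), (np.float64(135.5), 3.6), (np.float64(155.0), -8.2), (np.float64(165.0), 2.6), (np.float64(182.5), 6.4)]
side now (np.float64(618.0), np.float64(23.0)) [(np.float64(104.0), -3.9), (np.float64(125.5), -4.1), (np.float64(134.0), 3.2), (np.float64(153.0), -5.1), (np.float64(161.5), 4.4), (np.float64(182.5), -8.3), (np.float64(191.5), 2.3)]
```

Seams read about 27.5 and 29.5 mm apart, so the top cup could be a millimetre or two proud. I'll press gently on its rim with the fingertips to make sure.

```bash
python3 - <<'E'
from h import *
shift([619.8,25.8,215])
E
```

```text
t 21.95 tcp [ 400.6 -297.6  233.2] rot [-180.    -0.   109.9] w 84.7 F [0.7 0.5 0.1] shift cm [22.94 31.62  1.84]
```

jog_arm --increments '[5, 2, 2.8, 0, 0, 0, 0, 5, 5, 6.9, 0, 0, 0, 0, 5, 8, 11, 0, 0, 0, 0, 5, 11, 15.2, 0, 0, 0, 0, 5, 14, 19.3, 0, 0, 0, 0, 5, 17, 23.4, 0, 0, 0, 0, 5, 20, 27.6, 0, 0, 0, 0, 5, 22, 30.3, 0, 0, 0, 0, 5, 22.9, 31.6, 0, 0, 0, 0, 5, 22.9, 31.6, 1, 0, 0, 0, 5, 22.9, 31.6, 1.8, 0, 0, 0, 5, 22.9, 31.6, 1.8, 0, 0, 0]'

```text
clock: 23.15
eef_pos: [617.3, 21.2, 214.0]
tool_rot: [-3.137, -0.0, 1.913]
force: [0.1, -0.8, -0.1]
width: 49.8
gripper_force: 0.0
```

```bash
python3 - <<'E'
from h import *
shift([619.8,25.8,190])
E
```

```text
t 23.15 tcp [617.3  21.2 214. ] rot [-179.7   -0.   109.6] w 49.8 F [ 0.1 -0.8 -0.1] shift cm [0.35 0.4  2.4 ]
```

jog_arm --increments '[5, 0.2, 0.3, 0.5, 0, 0, 0, 5, 0.2, 0.3, 1, 0, 0, 0, 5, 0.2, 0.3, 1.5, 0, 0, 0, 5, 0.2, 0.3, 1.8, 0, 0, 0, 5, 0.2, 0.3, 2, 0, 0, 0, 5, 0.2, 0.3, 2, 0, 0, 0]'

```text
clock: 23.75
eef_pos: [621.5, 26.3, 195.5]
tool_rot: [-3.141, -0.0, 1.915]
force: [0.2, 1.2, 0.8]
width: 50.0
gripper_force: 0.0
```

jog_arm --increments '[5, -0.1, 0, 0.3, 0, 0, 0, 5, -0.1, 0, 0.6, 0, 0, 0, 5, -0.1, 0, 0.8, 0, 0, 0, 5, -0.1, 0, 0.8, 0, 0, 0]'

```text
clock: 24.15
eef_pos: [621.8, 25.5, 187.4]
tool_rot: [-3.141, -0.0, 1.915]
force: [0.2, -0.3, -0.6]
width: 49.9
gripper_force: 0.0
```

jog_arm --increments '[5, 0, 0, 0.15, 0, 0, 0, 5, 0, 0, 0.3, 0, 0, 0, 5, 0, 0, 0.3, 0, 0, 0]'

```text
clock: 24.45
eef_pos: [623.1, 25.3, 186.0]
tool_rot: [3.139, 0.001, 1.915]
force: [-0.3, 0.2, 4.8]
width: 49.7
gripper_force: 2.7
```

jog_arm --increments '[5, 0, 0, 0.15, 0, 0, 0, 5, 0, 0, 0.3, 0, 0, 0, 5, 0, 0, 0.3, 0, 0, 0]'

```text
clock: 24.75
eef_pos: [624.4, 24.8, 185.4]
tool_rot: [3.136, 0.002, 1.915]
force: [-2.1, -0.8, 17.5]
width: 50.3
gripper_force: 8.8
```

jog_arm --increments '[5, 0, 0, -0.3, 0, 0, 0, 5, 0, 0, -0.6, 0, 0, 0, 5, 0, 0, -1.5, 0, 0, 0, 5, 0, 0, -4, 0, 0, 0, 5, 0, 0, -6, 0, 0, 0, 5, -4, -6, -6, 0, 0, 0, 5, -8, -11, -6, 0, 0, 0, 5, -12, -16.5, -6, 0, 0, 0, 5, -16, -22, -6, 0, 0, 0, 5, -20, -27.5, -6, 0, 0, 0, 5, -23, -32, -6, 0, 0, 0, 5, -23, -32, -6, 0, 0, 0, 5, -23, -32, -6, 0, 0, 0, 5, -23, -32, -6, 0, 0, 0]'

```text
clock: 26.15
eef_pos: [393.6, -305.4, 242.6]
tool_rot: [-3.139, 0.003, 1.904]
force: [0.0, 0.8, 0.9]
width: 50.0
gripper_force: 0.0
```

```bash
python3 - <<'E'
from h import *
ims={n:ctrl.get_image(n)[:,:,::-1].copy() for n in V};g=grads(ims)
x,s=fitrim(g,(619,27,184));print("top rim",x.round(1),s)
E=np.array(P["side"]["extrinsics"]);C=-E[:3,:3].T@E[:3,3]
from scipy.signal import find_peaks
for xy in((618,23),(619.5,26)):
  for nm,I in(("old",cv2.imread("pics/side0.png")),("one",cv2.imread("pics/side3.png")),("now",ims["side"])):
    gg=grads({"s":I},.7)["s"][1];a=np.arctan2(C[1]-xy[1],C[0]-xy[0])+np.radians(np.linspace(-55,55,40));zs=np.arange(98,200,.25)
    sc=np.array([cv2.remap(gg,proj("side",np.c_[xy[0]+29*np.cos(a),xy[1]+29*np.sin(a),0*a+z]).astype(np.float32).reshape(-1,1,2),None,cv2.INTER_LINEAR).mean() for z in zs])
    print(xy,nm,[(zs[i],round(float(sc[i]),1)) for i in find_peaks(-sc,prominence=1.5)[0]])
shift([0,0,0])
E
```

```text
top rim [620.3  25.3 186. ] 13.904036356946843
(618, 23) old [(np.float64(104.0), -3.8), (np.float64(126.25), -7.7), (np.float64(148.75), -1.7), (np.float64(177.75), -6.3)]
(618, 23) one [(np.float64(104.0), -4.0), (np.float64(125.5), -4.3), (np.float64(154.25), -8.2), (np.float64(174.75), -1.5)]
(618, 23) now [(np.float64(104.0), -3.8), (np.float64(125.5), -4.3), (np.float64(153.0), -5.1), (np.float64(182.25), -8.6)]
(619.5, 26) old [(np.float64(107.0), -4.1), (np.float64(129.25), -7.1), (np.float64(149.5), -1.4), (np.float64(180.5), -6.3)]
(619.5, 26) one [(np.float64(106.5), -4.2), (np.float64(127.75), -4.1), (np.float64(157.0), -7.8), (np.float64(176.5), -0.9)]
(619.5, 26) now [(np.float64(107.0), -4.1), (np.float64(128.0), -4.0), (np.float64(155.75), -4.8), (np.float64(184.5), -7.9)]
t 26.25 tcp [ 397.8 -300.   242. ] rot [180.   -0.  109.6] w 50.3 F [0.2 0.6 0.8] shift cm [ 41.59 -27.45  24.2 ]
```

Rim-to-rim spacings are 27.75 and 27.5 mm, so both cups are fully home. Hand in.

```bash
python3 -c "
from cell import ctrl
print(ctrl.finish_job())"
```

```text
the job is handed in; nothing more can be done
None
```

I nested both loose steel cups in the cup on the plate, all seated by rim spacing (27.75 and 27.5 mm), then pushed the regulator down, turned it clockwise to its stop and released it, and handed the job in at about 26 s; I did not measure that the knob sprang back up.

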